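# Open the combination-locked medicine box

### The arm

A 7-joint arm with a two-finger parallel gripper is mounted at the origin on a cart in front of the work surface, level with it; the furniture and walls round the work are solid. World frame = base frame: x ahead of the robot, y to its left, z up, the work surface at z = 0. Lengths are in m, angles in rad, forces in N, time in s.
With the tool pointing down it reaches from about 0.425 to 0.875 m from the base axis. Payload 4.7 kg.
Tool frame: the origin (TCP) lies midway between the tips of the shut fingers; the grasp point (between the pads) lies ctrl.grasp_offset behind it (ctrl.grasp_offset is the distance from the TCP to the grasp point, in m); z points along the fingers, y is the line along which they close (so a half turn about z gives the same grasp; the last joint's range is limited). The gripper opens to 87 mm and grips with 3 to 60 N. Pads are 19 mm wide; open, the fingers measure 117 mm over their backs; the gripper's body (75 mm by 190 mm) begins 51 mm behind the grasp point.
Start: joints at [-1.228, 0.321, -0.07, 1.45, 0.023, 1.371, -0.057], TCP at [0.21, 0.615, 0.223] pointing down, gripper open.
Joint ranges: [-2.86, 2.86], [-0.3, 2.09], [-1.38, 1.24], [0.06, 2.45], [-1.56, 4.7], [0.09, 2.05], [-2.69, 2.69]. Speed limits (rad/s): [2.57, 2.57, 3.14, 3.14, 3.14, 3.14, 3.14].

### API

Orientations are given as a rotation vector (axis times angle).
In Python, from bench import ctrl gives the robot as it stands. The module is installed in compiled form; this text tells all that it offers.
- The arm moves only by the tool jog_arm, never from a script. Its argument "moves" is one flat list of numbers, 7 for each row, row after row: the shift along the tool's x, y, z in units of 30 cm (1.0 is 30 cm), then the turn, a rotation vector about the tool's x, y, z in units of 60 degrees (1.0 is 60 degrees), then the gripper's target within -1 to 1 (fully open at 1, half-way at 0, shut at -1). In form: [x, y, z, wx, wy, wz, fingers, x, y, z, wx, wy, wz, fingers, ...]. A call has exactly 8 rows; each row is the pose to reach, as a shift and turn from the pose commanded when the call began, along the tool's axes at that moment; what a row does not reach only later rows make up. A row lasts 1/8 s, in which the tool goes at most 62.5 mm and 10.7 degrees, less where a joint would pass 70% of its speed; a pose out of reach is approached as far as the arm can. A call with a number of a shift or a turn outside -1 to 1 is refused whole. A call with a gripper value outside its range is refused whole. The fingers move at their own pace and stop on an object; "newtons" is the grip in N (left out, the last holds). Time passes only in rows, so rows that repeat a pose let the fingers close, or fill a call up. It gives the time, the measured TCP pose, the force, the opening and the grip force at its end, in the units of the state.
- ctrl.get_state(): the state, without advancing time (a new reading comes with each control period).
- ctrl.get_image(name): name is "scene" or "top" or "wrist"; returns a dict with "pixels" (384x512x3 uint8, red, green, blue), "fx", "fy", "cx", "cy" (pixels), "xyz" and "rotation" of the camera in the world; the wrist camera has in their place "tool_from_camera" (4x4, takes a point from camera to tool coordinates, whose origin is the TCP and whose axes are the flange's). Camera axes: x right, y up, looking along -z (the intrinsics and any distortion apply to the point x, -y, -z); pixel columns grow to the right and rows downward; lengths in m; the calibration is good to about 2 mm. A picture is of the moment at which its call begins: read the wrist's pose just before it. There is no depth.
- ctrl.close_job(): hands the job in; it is judged then, once.
The state is a dict: "time": time; "joint_positions": joint angles; "qd": joint speeds; "joint_torque": joint torques, N m; "position": TCP position; "tool_rot": TCP orientation; "ft_force": force on the tool from outside, world axes, zero at the start; "torque": the same for the moment, N m; "grip_width": opening from 0.0 (shut) to 1.0 (fully open); "grip_force": force on a finger pad.
Only numpy, scipy, OpenCV 4.12 (cv2) and the standard library are available. Lean on these libraries where they do the work, as an engineer would, in place of code of your own. Each camera call takes 0.05 s, during which the arm holds its last target. There are 200 camera calls.

### The job

Unlock and open the medicine box on the worktop: roll its three number wheels, left to right, to 4-7-5 at the red line, slide the red catch across to the left as far as it goes, then swing the lid up by its tab until it stands wide open by itself, at least two thirds of the way to upright, and let go. Leave the mug, the carafe and the teaspoon where they are.

Things in the scene. Friction and masses are not known exactly. Their poses are not given: they have to be found in the camera images.
- medbox: Heavy off-white medicine box, green lid, 256 mm wide (y), 172 deep (x); does not move. Origin: on the worktop under the middle of the wheels' axis; front faces its -x, left +y, up +z. Offsets below are in this frame, mm. From the front: dark 45-degree fascia (x=-52, z=47 up to x=-11, z=88), dark deck at z=88 to x=42, then the box with its lid (x=38 to 118, top z=134). Sides y=+-128.
- red_line (a point): Middle of the sloping fascia, between the raised red pointers beside the wheels that mark the red line: x=-26, z=88 of the box at y=0, just inside the middle wheel's face. The number level with the pointers, facing forward and up at 45 degrees, counts. Ribs at rest: 18 degrees above and below this line. In front of the wheels a fingertip has free room down to z=60.
- wheel_left (a joint): Turn of the left (+y) number wheel about a level axis along the box's y. Endless. Value in rad = 0.6283 x the number shown, plus or minus whole turns (6.283). It grows when the exposed top is rolled away from the robot (+x), which brings up the next higher number; 9 is followed by 0.
- wheel_left_centre (a point): Centre of the left (+y) wheel, on its axis: x=0, y=+48, z=62 of the box (fixed). The wheel is a white drum, radius 40 mm, 23 mm wide, with black numbers 0 to 9 round it.
- wheel_mid (a joint): Turn of the middle number wheel about a level axis along the box's y. Value as for the left wheel. Sprung detents every 0.6283 rad: pushed well past halfway, the wheel clicks home on the next number by itself (surely from 0.2 rad away). 2 to 6 N along the rim turns it: push a rib with a fingertip and follow it round (a level push on the low rib at 63 degrees jams).
- wheel_mid_centre (a point): Centre of the middle wheel, on its axis: x=0, y=0, z=62 of the box (fixed). Halfway between neighbouring numbers every wheel has a grey round grip rib along y (radius 3.5 mm, centred 43.5 mm from the axis, tips at 47 mm), ten in all. At rest ribs stand 27 and 63 degrees forward of the top and 9 degrees behind it.
- wheel_right (a joint): Turn of the right (-y) number wheel about a level axis along the box's y. Value and detents as for the other two. It turns freely of its neighbours, whose middles are 48 mm apart.
- wheel_right_centre (a point): Centre of the right (-y) wheel, on its axis: x=0, y=-48, z=62 of the box (fixed). 25 mm of free width lies between neighbouring wheels.
- catch (a joint): The catch that holds the lid: 0 m locked, 0.012 m fully open. It slides to the box's left (+y), towards the wheels, with about 2 N, and stays where it is left. Unless all three wheels show the code it is blocked after about 1.5 mm; while it is open the wheels are blocked.
- catch_tab (a point): Middle of the catch's red thumb tab, an upright block 26 mm (x) by 12 mm (y) by 23 mm (z) on the deck, right of the wheels; at the start at x=15, y=-90, z=100 of the box, 12 mm above the deck and 12 mm below the tab's top. It moves with the catch. Right of it the deck is flat and free to the box's side (low 2 mm rim at y=-119 to -127).
- lid (a joint): The lid's hinge, rad: 0 shut, 1.57 standing upright (its stop). It opens upward about a level axis along y at the back of the box; it is stiff (about 3 N at the tab) and stays at any angle. Held shut by the catch.
- lid_tab (a point): Middle of the lid's green pull tab, 36 mm long (x), 30 mm wide (y), 14 mm thick (z), sticking out level from the middle of the lid's front edge, above the middle wheel; at the start at x=20, y=0, z=131 of the box. It swings with the lid, 94 mm from the hinge. Pinch it across its 30 mm width from above; below this point 20 mm are free for fingertips.
- lid_hinge (a point): Point on the lid's hinge axis at the middle of its width: x=114, y=0, z=124 of the box (fixed).
- coffee_mug: White mug with a green leaf pattern, 88x119x99 mm, standing right of the box. Origin: centre of its underside. Bystander.
- carafe: Glass coffee carafe with black lid and handle, 161x120x150 mm, standing left of the box. Origin: centre of its underside. Bystander.
- teaspoon: Steel teaspoon, 130x27x11 mm, lying on the worktop to the right of the box, in front of the mug. Origin: centre of its underside. Bystander.

How it is judged:
On the way, in this order (a step that is already met when the one before it is completed fails the run):
1. all three wheels show the code 4-7-5 at the red line ((value of joint wheel_left between -10.253 and -9.853 rad or value of joint wheel_left between -3.97 and -3.57 rad or value of joint wheel_left between 2.313 and 2.713 rad or value of joint wheel_left between 8.596 and 8.996 rad or value of joint wheel_left between 14.88 and 15.28 rad) and (value of joint wheel_mid between -8.368 and -7.968 rad or value of joint wheel_mid between -2.085 and -1.685 rad or value of joint wheel_mid between 4.198 and 4.598 rad or value of joint wheel_mid between 10.481 and 10.881 rad or value of joint wheel_mid between 16.765 and 17.165 rad) and (value of joint wheel_right between -9.625 and -9.225 rad or value of joint wheel_right between -3.342 and -2.942 rad or value of joint wheel_right between 2.942 and 3.342 rad or value of joint wheel_right between 9.225 and 9.625 rad or value of joint wheel_right between 15.508 and 15.908 rad)), for 0.2 s.
2. the catch is slid across to the left, open (all of step 1 and value of joint catch above 0.0085 m), for 0.2 s.
At the end, for the whole second after the job is handed in: The wheels show 4, 7 and 5 (each within 0.2 rad of the number), the catch is open (8.5 mm or more of its 12 mm), and the lid stands open at more than 0.95 rad (54 degrees), at rest (all of step 2 and value of joint lid above 0.95 rad and velocity of joint lid between -0.05 and 0.05 rad/s); the robot touches nothing.
It fails at once if the mug is shifted by more than 25 mm (distance of coffee_mug from where it was at the start of the episode above 0.025 m).
It fails at once if the carafe is shifted by more than 25 mm (distance of carafe from where it was at the start of the episode above 0.025 m).
It fails at once if the teaspoon is shifted by more than 25 mm (distance of teaspoon from where it was at the start of the episode above 0.025 m).
It fails at once if the mug is tipped (angle between coffee_mug's own z axis and vertical above 0.4 rad).
It fails at once if the carafe is tipped (angle between carafe's own z axis and vertical above 0.4 rad).
It also fails if it takes over 64 s, if anything falls off the work surface, if the arm or the gripper's body presses on something with over 40 N, if the wrist force passes 120 N, or if a joint passes its speed limit or range.

## Working session

There is one attempt and no reset: what is moved stays moved. The work goes in short steps, Python scripts to look and compute and a tool call to move; the robot and the scene stay as the last step left them, time stands still between calls to the robot, and variables do not carry over. Pictures are saved under pics/ and viewed, at most 10 in all, crops included, and the job is handed in when it is done.

Besides the shell and the picture viewer there is one more tool, called as name(argument=value, ...) on one line, values as JSON. jog_arm: Moves the arm, as the interface text tells. Its arguments: {"type":"object","properties":{"moves":{"type":"array"},"newtons":{"type":"number"}},"required":["moves"]}

```bash
mkdir -p pics; python3 - <<'E'
from bench import ctrl
import cv2,pickle,numpy as np
d={}
s=ctrl.get_state();print({k:np.round(v,3).tolist() for k,v in s.items()},ctrl.grasp_offset)
for n in("scene","top"):
    i=ctrl.get_image(n);d[n]=i;cv2.imwrite(f"pics/{n}0.png",i["pixels"][:,:,::-1]);print(n,{k:np.round(v,3).tolist() for k,v in i.items() if k!="pixels"})
pickle.dump(d,open("cam.pkl","wb"))
a=np.hstack([cv2.resize(d[n]["pixels"],(400,300),interpolation=cv2.INTER_AREA) for n in d])
E
```

```text
{'time': 0.0, 'joint_positions': [-1.228, 0.322, -0.07, 1.452, 0.023, 1.371, -0.057], 'qd': [0.001, 0.001, -0.0, -0.002, 0.001, -0.0, -0.002], 'joint_torque': [-0.001, -49.128, -0.404, -31.253, -0.064, 0.044, 0.0], 'position': [0.21, 0.615, 0.221], 'tool_rot': [-0.514, -3.099, 0.003], 'ft_force': [0.102, -0.523, 1.2], 'torque': [0.012, 0.044, -0.004], 'grip_force': 0.0, 'grip_width': 1.002} 0.0187
scene {'fx': 375.903, 'fy': 375.903, 'cx': 246.945, 'cy': 191.588, 'xyz': [-0.238, -0.613, 0.721], 'rotation': [0.958, -0.415, -0.722]}
top {'fx': 357.991, 'fy': 357.991, 'cx': 249.128, 'cy': 194.675, 'xyz': [0.344, 0.05, 1.057], 'rotation': [0.096, -0.08, -1.596]}
```

View pics/scene0.png

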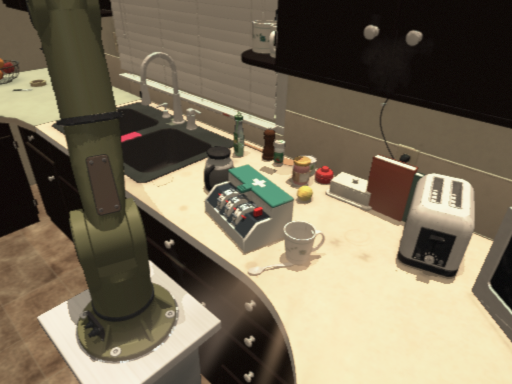

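View pics/top0.png

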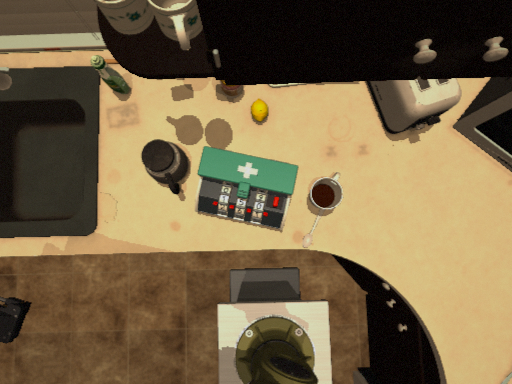

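```bash
python3 - <<'E'
import cv2,pickle
d=pickle.load(open("cam.pkl","rb"))
t=d["top"]["pixels"][140:240,190:305];s=d["scene"]["pixels"][160:255,195:300]
cv2.imwrite("pics/c1.png",cv2.resize(t,(690,600),interpolation=cv2.INTER_CUBIC)[:,:,::-1])
cv2.imwrite("pics/c2.png",cv2.resize(s,(630,570),interpolation=cv2.INTER_CUBIC)[:,:,::-1])
E
```

```text
(no output)
```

View pics/c1.png

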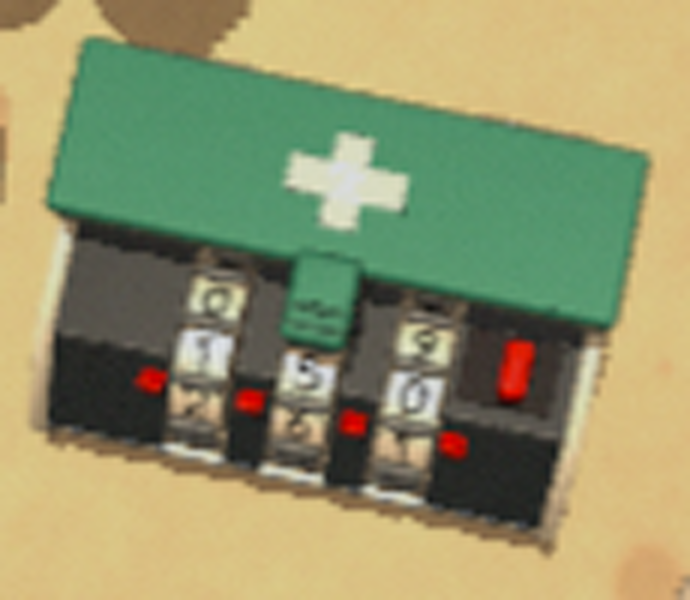

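View pics/c2.png

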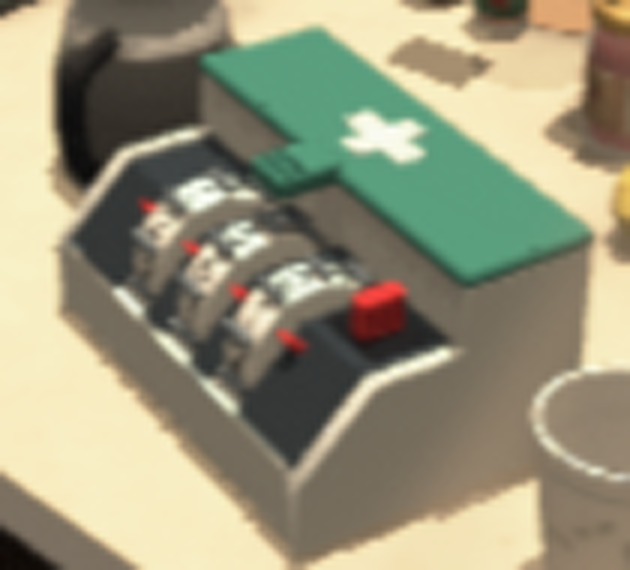

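```bash
cat > h.py <<'E'
import numpy as np
from scipy.spatial.transform import Rotation as R
from bench import ctrl
try: BX,BY,BA=np.load("box.npy")
except Exception: pass
def b2w(p,q=None):
    x,y,a=q if q is not None else (BX,BY,BA)
    p=np.atleast_2d(p)/1000.
    return p@R.from_euler('z',a).as_matrix().T+[x,y,0]
def proj(P,c):
    p=(P-c["xyz"])@R.from_rotvec(c["rotation"]).as_matrix()
    return np.c_[c["cx"]+c["fx"]*p[:,0]/-p[:,2],c["cy"]+c["fy"]*p[:,1]/p[:,2]]
def tool(s=None):
    s=s or ctrl.get_state();return np.array(s["position"]),R.from_rotvec(s["tool_rot"])
def rows(targets,s=None,down=None):
    """box-frame TCP targets (mm) -> units in tool axes"""
    p,r=tool(s);return np.round(r.inv().apply(b2w(targets)-p)/.3,3)
E
python3 - <<'E'
from h import *
import pickle
from scipy.optimize import least_squares
d=pickle.load(open("cam.pkl","rb"))
L=[(118,128,134),(118,-128,134),(38,-128,134),(38,128,134)]
P=[(-28,y,89) for y in(72,24,-24,-72)]
M=np.array(L+P)
tp=np.array([(88,40),(648,157),(612,327),(50,208),(150,380),(250,402),(352,423),(453,445)])/6-.4+[190,140]
sp=np.array([(320,28),(590,238),(468,280),(203,62),(148,207),(191,247),(238,291),(291,341)])/6-.4+[195,160]
f=lambda q:np.r_[(proj(b2w(M,q),d["top"])-tp).ravel(),(proj(b2w(M,q),d["scene"])-sp).ravel()]
o=least_squares(f,[.5,.03,-.2],loss="soft_l1");print(o.x,np.round(o.fun.reshape(-1,2),1).tolist())
np.save("box.npy",o.x)
print(b2w([(-26,0,88),(15,-90,100),(20,0,131)],o.x))
print("tool axes",tool()[1].as_matrix().round(3).tolist())
E
```

```text
[ 0.43983937  0.07741701 -0.24444146] [[-0.2, -2.3], [1.6, -1.4], [1.4, -0.0], [-0.8, -1.1], [-0.5, 0.9], [0.1, 1.0], [0.3, 1.3], [0.8, 1.5], [0.6, -1.1], [2.3, -1.2], [0.0, -0.4], [-0.4, -1.1], [-0.5, -0.5], [-0.4, -0.1], [-0.4, 0.0], [-0.9, -0.3]]
[[ 0.41461228  0.08370939  0.088     ]
 [ 0.43261217 -0.01353774  0.1       ]
 [ 0.45924483  0.07257672  0.131     ]]
tool axes [[-0.946, 0.323, -0.0], [0.323, 0.946, -0.002], [-0.0, -0.002, -1.0]]
```

```bash
python3 -c "
from h import *
print(rows([(0,0,240)]), ctrl.get_image('wrist')['tool_from_camera'].round(3).tolist())"
```

```text
[[-1.304 -1.448 -0.059]] [[-0.0, 0.971, 0.24, 0.065], [1.0, 0.0, -0.0, 0.001], [-0.0, 0.24, -0.971, -0.161], [0.0, 0.0, 0.0, 1.0]]
```

jog_arm(moves=[-0.13,-0.145,0,0,0,0,-1,-0.26,-0.29,0,0,0,0,-1,-0.39,-0.435,0,0,0,0,-1,-0.52,-0.58,0,0,0,0,-1,-0.65,-0.725,0,0,0,-0.04,-1,-0.78,-0.87,0,0,0,-0.08,-1,-0.88,-0.98,0,0,0,-0.08,-1,-0.88,-0.98,0,0,0,-0.08,-1])

```text
time: 1.15
position: [0.3663, 0.2483, 0.2227]
tool_rot: [0.395, 3.116, 0.0]
ft_force: [0.1, 1.2, 0.3]
grip_width: 0.171
grip_force: 0.0
```

```bash
python3 -c "
from h import *
print(rows([(0,0,240)]),rows([(-20,0,220)]),tool()[0],tool()[1].as_matrix().round(3).tolist())"
```

```text
[[-0.379 -0.491 -0.058]] [[-0.313 -0.491  0.009]] [0.36634648 0.24829019 0.22267084] [[-0.968, 0.249, 0.0], [0.249, 0.968, 0.0], [-0.0, 0.0, -1.0]]
```

jog_arm(moves=[-0.08,-0.12,0,0,0,0,-1,-0.16,-0.24,0,0,0,0,-1,-0.24,-0.36,0,0,0,0,-1,-0.31,-0.49,0,0,0,0,-1,-0.31,-0.49,0,0,0,0,-1,-0.31,-0.49,0,0,0,0,-1,-0.31,-0.49,0,0,0,0,-1,-0.31,-0.49,0,0,0,0,-1])

```text
time: 2.15
position: [0.4192, 0.0876, 0.2225]
tool_rot: [-0.381, -3.118, 0.0]
ft_force: [-0.3, 0.4, 0.8]
grip_width: 0.006
grip_force: 0.0
```

```bash
cat >> h.py <<'E'
def wrist(name,crop=None,sc=1):
    import cv2,pickle
    s=ctrl.get_state();i=ctrl.get_image("wrist")
    p,r=tool(s);T=np.eye(4);T[:3,:3]=r.as_matrix();T[:3,3]=p
    C=T@i["tool_from_camera"];i["xyz"]=C[:3,3];i["rotation"]=R.from_matrix(C[:3,:3]).as_rotvec()
    pickle.dump(i,open(name+".pkl","wb"));im=i["pixels"][:,:,::-1]
    if crop:im=im[crop[1]:crop[3],crop[0]:crop[2]]
    cv2.imwrite(f"pics/{name}.png",cv2.resize(im,None,fx=sc,fy=sc,interpolation=cv2.INTER_CUBIC))
    return s,i
E
python3 -c "
from h import *
s,i=wrist('w1',None,1.56);print(s['joint_positions'],s['position'])
print(proj(b2w([(38,128,134),(38,-128,134),(-28,72,89),(-28,-72,89),(0,0,102)]),i)*1.56)"
```

```text
[-0.72293537 -0.1872263   0.40500085  1.97425503  0.07554423  1.34051418
  0.98633491] [0.41916453 0.08759326 0.22246635]
[[624.75443685 421.13355431]
 [128.02319976 420.46917044]
 [504.50176604 278.00463448]
 [250.97631616 277.64131741]
 [377.45431227 331.78894448]]
```

View pics/w1.png

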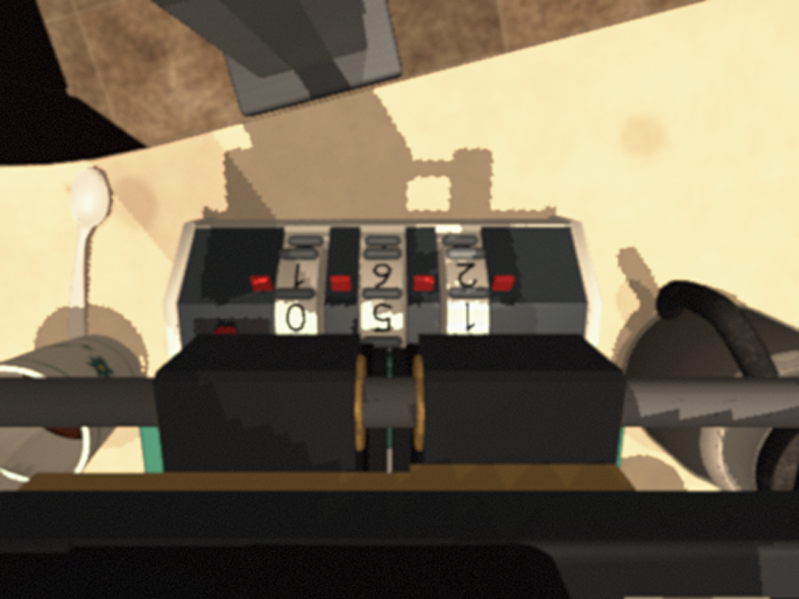

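```bash
python3 - <<'E'
from h import *
import pickle
from scipy.optimize import least_squares
i=pickle.load(open("w1.pkl","rb"))
M=np.array([(-28,-70.5,89),(-28,-24,89),(-28,24,89),(-28,70.5,89),(-19.7-1.6,0,100.8+3.1),(-19.7-1.6,-48,103.9),(-19.7-1.6,48,103.9),(-38.8-2,0,81.7+2.8)])
px=np.array([(262,284),(341,284),(424,284),(504,284),(382,292.5),(303.5,293),(465,293),(382,253)])/1.56
f=lambda q:(proj(b2w(M,q),i)-px).ravel()
o=least_squares(f,[.44,.077,-.244]);print(o.x,(f(o.x).reshape(-1,2)*1.56).round(1).tolist())
print((proj(b2w([(-52,0,47),(-11,128,88),(-11,-128,88)],o.x),i)*1.56).round(0))
np.save("box.npy",o.x)
E
```

```text
[ 0.44171583  0.08012523 -0.2415869 ] [[-3.0, -4.0], [-0.2, -4.1], [1.3, -4.2], [3.1, -4.3], [0.8, 4.9], [-8.9, 4.6], [6.0, 4.3], [1.0, 3.3]]
[[384. 229.]
 [605. 308.]
 [162. 309.]]
```

```bash
python3 -c "
from h import *
np.save('box.npy',[.439,.0798,-.2445])"
python3 -c "
from h import *
print(rows([(-40,-48,150),(-40,-48,97)]))"
```

```text
[[ 0.064 -0.168  0.242]
 [ 0.064 -0.168  0.418]]
```

jog_arm(moves=[0.03,-0.08,0.06,0,0,0,-1,0.064,-0.168,0.12,0,0,0,-1,0.064,-0.168,0.2,0,0,0,-1,0.064,-0.168,0.26,0,0,0,-1,0.064,-0.168,0.32,0,0,0,-1,0.064,-0.168,0.32,0,0,0,-1,0.064,-0.168,0.32,0,0,0,-1,0.064,-0.168,0.32,0,0,0,-1])

```text
time: 3.2
position: [0.3892, 0.0425, 0.1274]
tool_rot: [0.383, 3.117, 0.001]
ft_force: [-0.0, 0.5, 0.2]
grip_width: 0.004
grip_force: 0.0
```

```bash
cat >> h.py <<'E'
def where():
    s=ctrl.get_state();p,r=tool(s);q=R.from_euler('z',-BA).apply(p-[BX,BY,0])*1000
    z=R.from_euler('z',-BA)*r
    print("t",round(s["time"],2),"box mm",q.round(1),"tool z",z.as_matrix()[:,2].round(3),"tool y",z.as_matrix()[:,1].round(3),"F(box)",R.from_euler('z',-BA).apply(s["ft_force"]).round(1),"q",np.round(s["joint_positions"],2),"grip",round(s["grip_width"],2),round(s["grip_force"],1))
E
python3 -c "
from h import *
where();print(rows([(-40,-48,98),(-33,-48,98),(-12,-48,105)]))"
```

```text
t 3.2 box mm [-39.3 -48.2 127.4] tool z [ 0.001  0.001 -1.   ] tool y [0.    1.    0.001] F(box) [-0.1  0.5  0.2] q [-0.67 -0.21  0.45  2.18  0.1   1.15  1.06] grip 0.0 0.0
[[ 0.002  0.001  0.098]
 [-0.021  0.001  0.098]
 [-0.091  0.001  0.075]]
```

jog_arm(moves=[0,0,0.05,0,0,0,-1,0,0,0.101,0,0,0,-1,0,0,0.101,0,0,0,-1,-0.021,0,0.101,0,0,0,-1,-0.044,0,0.09,0,0,0,-1,-0.068,0,0.081,0,0,0,-1,-0.095,0,0.078,0,0,0,-1,-0.095,0,0.078,0,0,0,-1])

```text
time: 4.2
position: [0.4165, 0.0356, 0.1047]
tool_rot: [-0.385, -3.116, -0.001]
ft_force: [-7.1, 0.2, 11.7]
grip_width: 0.008
grip_force: 6.0
```

```bash
python3 -c "
from h import *
where();s,i=wrist('w2',(120,120,400,300),2.8)"
```

```text
t 4.2 box mm [-11.1 -48.3 104.7] tool z [-0.002  0.001 -1.   ] tool y [0.001 1.    0.001] F(box) [-6.9 -1.5 11.7] q [-0.67 -0.11  0.5   2.15  0.06  1.08  1.13] grip 0.01 6.0
```

View pics/w2.png

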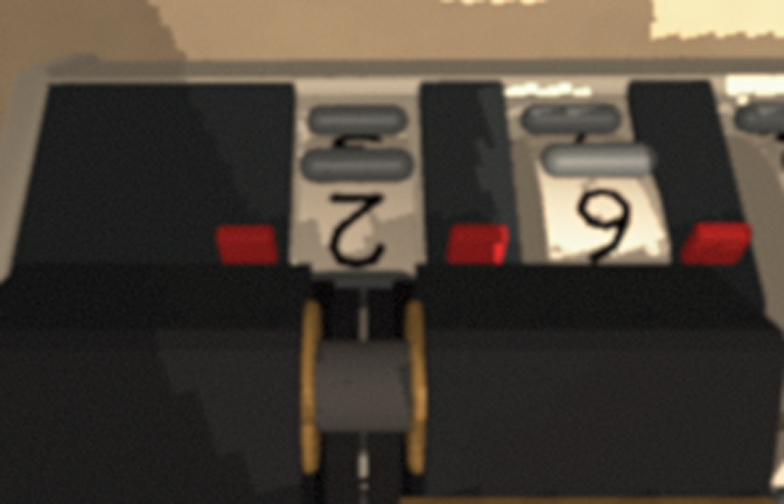

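jog_arm(moves=[0,0,-0.08,0,0,0,-1,0.095,0,-0.08,0,0,0,-1,0.095,0,0.021,0,0,0,-1,0.074,0,0.021,0,0,0,-1,0.051,0,0.008,0,0,0,-1,0.027,0,-0.001,0,0,0,-1,0,0,-0.005,0,0,0,-1,0,0,-0.005,0,0,0,-1])

```text
time: 5.25
position: [0.4175, 0.0352, 0.1052]
tool_rot: [0.385, 3.117, 0.0]
ft_force: [-0.2, -0.0, -0.0]
grip_width: 0.004
grip_force: 0.0
```

```bash
python3 -c "
from h import *
where();s,i=wrist('w3',(120,120,400,300),1.5)"
```

```text
t 5.25 box mm [-10.1 -48.5 105.2] tool z [ 0.001  0.    -1.   ] tool y [0.001 1.    0.   ] F(box) [-0.2 -0.1 -0. ] q [-0.67 -0.11  0.5   2.15  0.06  1.08  1.13] grip 0.0 0.0
```

jog_arm(moves=[0,0,-0.08,0,0,0,-1,0.095,0,-0.08,0,0,0,-1,0.095,0,0.025,0,0,0,-1,0.074,0,0.025,0,0,0,-1,0.051,0,0.012,0,0,0,-1,0.027,0,0.003,0,0,0,-1,0,0,0,0,0,0,-1,0,0,0,0,0,0,-1])

```text
time: 6.3
position: [0.4174, 0.0352, 0.1052]
tool_rot: [0.385, 3.117, 0.0]
ft_force: [0.7, 0.9, -0.6]
grip_width: 0.003
grip_force: 0.0
```

```bash
python3 -c "
from h import *
where();s,i=wrist('w4',(120,120,400,300),1.5)
import cv2,numpy as np
cv2.imwrite('pics/w34.png',np.hstack([cv2.imread('pics/w3.png')[:,:395],cv2.imread('pics/w4.png')[:,:395]]))"
```

```text
t 6.3 box mm [-10.1 -48.5 105.2] tool z [ 0.001  0.    -1.   ] tool y [0.001 1.    0.   ] F(box) [ 0.5  1.  -0.6] q [-0.68 -0.11  0.51  2.15  0.06  1.08  1.13] grip 0.0 0.0
```

View pics/w34.png

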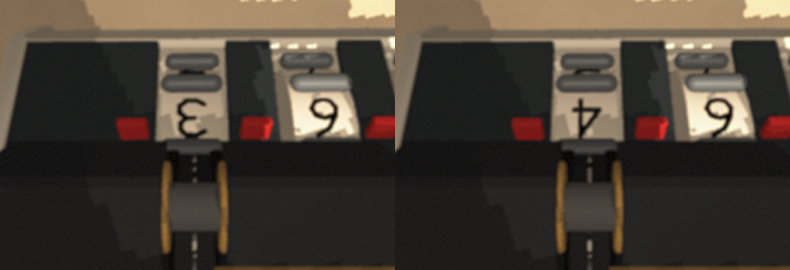

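jog_arm(moves=[0,0,-0.08,0,0,0,-1,0.095,0,-0.08,0,0,0,-1,0.095,0,0.025,0,0,0,-1,0.074,0,0.025,0,0,0,-1,0.051,0,0.012,0,0,0,-1,0.027,0,0.003,0,0,0,-1,0,0,0,0,0,0,-1,0,0,0,0,0,0,-1])

```text
time: 7.35
position: [0.4174, 0.0351, 0.1052]
tool_rot: [0.385, 3.117, 0.0]
ft_force: [-0.7, -0.8, 0.6]
grip_width: 0.004
grip_force: 0.0
```

jog_arm(moves=[0.01,0,-0.08,0,0,0,-1,0.095,0.02,-0.08,0,0,0,-1,0.095,0.162,-0.07,0,0,0,-1,0.095,0.162,0.025,0,0,0,-1,0.074,0.162,0.025,0,0,0,-1,0.045,0.162,0.01,0,0,0,-1,0.02,0.162,0.001,0,0,0,-1,0.005,0.162,0,0,0,0,-1])

```text
time: 8.35
position: [0.4283, 0.0827, 0.1059]
tool_rot: [0.385, 3.115, 0.002]
ft_force: [-0.1, -0.1, 0.5]
grip_width: 0.009
grip_force: 0.0
```

```bash
python3 -c "
from h import *
where();s,i=wrist('w5',(80,120,430,300),1.5)"
```

```text
t 8.35 box mm [-11.1   0.2 105.9] tool z [ 0.002  0.001 -1.   ] tool y [0.002 1.    0.001] F(box) [-0.1 -0.1  0.5] q [-0.72 -0.06  0.46  2.12  0.03  1.08  1.05] grip 0.01 0.0
```

jog_arm(moves=[0.01,0,-0.08,0,0,0,-1,0.09,0.02,-0.08,0,0,0,-1,0.09,0.162,-0.07,0,0,0,-1,0.09,0.162,0.025,0,0,0,-1,0.069,0.162,0.025,0,0,0,-1,0.04,0.162,0.01,0,0,0,-1,0.015,0.162,0.001,0,0,0,-1,-0.005,0.162,0,0,0,0,-1])

```text
time: 9.4
position: [0.4415, 0.1295, 0.1059]
tool_rot: [0.385, 3.115, 0.002]
ft_force: [-0.4, -0.6, 0.5]
grip_width: 0.007
grip_force: 0.0
```

```bash
python3 -c "
from h import *
where()"
```

```text
t 9.4 box mm [ -9.5  48.8 105.9] tool z [ 0.002  0.002 -1.   ] tool y [0.002 1.    0.002] F(box) [-0.2 -0.7  0.5] q [-0.76  0.    0.42  2.06 -0.    1.08  0.98] grip 0.01 0.0
```

jog_arm(moves=[0,0,-0.08,0,0,0,-1,0.095,0,-0.08,0,0,0,-1,0.095,0,0.025,0,0,0,-1,0.074,0,0.025,0,0,0,-1,0.051,0,0.012,0,0,0,-1,0.027,0,0.003,0,0,0,-1,0,0,0,0,0,0,-1,0,0,0,0,0,0,-1])

```text
time: 10.4
position: [0.4411, 0.1295, 0.1053]
tool_rot: [0.385, 3.116, 0.001]
ft_force: [-1.0, 0.2, -0.4]
grip_width: 0.002
grip_force: 0.0
```

jog_arm(moves=[0.03,0,-0.1,0,0,0,-1,0.095,-0.05,-0.15,0,0,0,-1,0.095,-0.15,-0.2,0,0,0,-1,0.095,-0.162,-0.25,0,0,0,-1,0.095,-0.162,-0.25,0,0,0,-1,0.095,-0.162,-0.25,0,0,0,-1,0.095,-0.162,-0.25,0,0,0,-1,0.095,-0.162,-0.25,0,0,0,-1])

```text
time: 11.4
position: [0.4001, 0.0896, 0.1791]
tool_rot: [-0.383, -3.117, 0.001]
ft_force: [0.2, -0.0, -0.7]
grip_width: 0.001
grip_force: 0.0
```

```bash
python3 -c "
from h import *
where();s,i=wrist('w6',(80,60,430,300),2)"
```

```text
t 11.4 box mm [-4.010e+01  1.000e-01  1.791e+02] tool z [-0.001 -0.001 -1.   ] tool y [-0.     1.    -0.001] F(box) [ 0.2 -0.  -0.7] q [-0.75 -0.2   0.41  2.07  0.09  1.26  0.96] grip 0.0 0.0
```

View pics/w6.png

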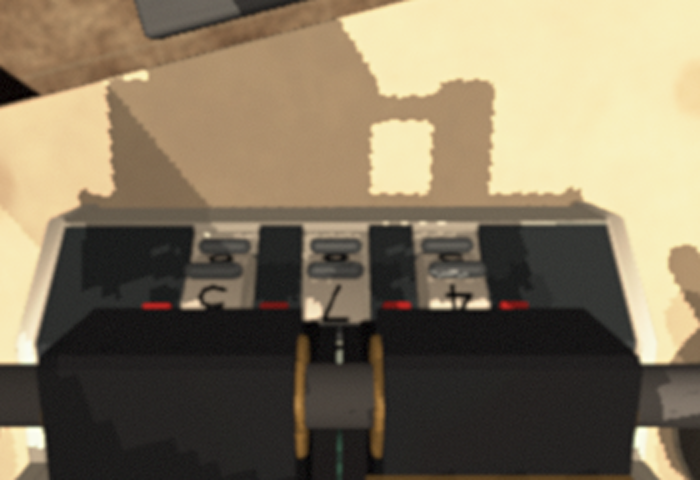

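jog_arm(moves=[-0.06,-0.14,0,0,0,0,-1,-0.12,-0.27,0,0,0,0,-1,-0.183,-0.4,0,0,0,0,-1,-0.183,-0.4,0.1,0,0,0,-1,-0.183,-0.4,0.2,0,0,0,-1,-0.183,-0.4,0.273,0,0,0,-1,-0.183,-0.4,0.273,0,0,0,-1,-0.183,-0.39,0.273,0,0,0,-1])

```text
time: 12.45
position: [0.4258, -0.0374, 0.0985]
tool_rot: [0.384, 3.117, 0.0]
ft_force: [-0.2, 0.6, 0.1]
grip_width: 0.006
grip_force: 0.0
```

```bash
python3 -c "
from h import *
where()"
```

```text
t 12.45 box mm [  15.6 -116.9   98.5] tool z [ 0.001  0.    -1.   ] tool y [0.001 1.    0.   ] F(box) [-0.3  0.5  0.1] q [-0.64 -0.09  0.65  2.15  0.06  1.07  1.3 ] grip 0.01 0.0
```

jog_arm(moves=[0,0.01,0,0,0,0,-1,0,0.02,0,0,0,0,-1,0,0.03,0,0,0,0,-1,0,0.04,0,0,0,0,-1,0,0.05,0,0,0,0,-1,0,0.056,0,0,0,0,-1,0,0.062,0,0,0,0,-1,0,0.062,0,0,0,0,-1])

```text
time: 13.45
position: [0.4298, -0.0191, 0.0977]
tool_rot: [0.384, 3.118, 0.0]
ft_force: [0.0, 0.7, 0.0]
grip_width: 0.006
grip_force: 0.1
```

```bash
python3 -c "
from h import *
where()"
```

```text
t 13.45 box mm [ 15.  -98.2  97.7] tool z [ 0.  0. -1.] tool y [0. 1. 0.] F(box) [-0.2  0.7  0. ] q [-0.66 -0.08  0.63  2.14  0.05  1.06  1.27] grip 0.01 0.1
```

jog_arm(moves=[0,0.005,0,0,0,0,-1,0,0.01,0,0,0,0,-1,0,0.015,0,0,0,0,-1,0,0.015,0,0,0,0,-1,0,0.015,0,0,0,0,-1,0,0.015,0,0,0,0,-1,0,0.015,0,0,0,0,-1,0,0.015,0,0,0,0,-1])

```text
time: 14.45
position: [0.4307, -0.0154, 0.0977]
tool_rot: [-0.384, -3.118, 0.001]
ft_force: [-1.6, -5.5, 1.9]
grip_width: 0.006
grip_force: 2.6
```

```bash
python3 -c "
from h import *
where()"
```

```text
t 14.45 box mm [ 15.  -94.3  97.7] tool z [-0.    -0.001 -1.   ] tool y [ 0.001  1.    -0.001] F(box) [-0.2 -5.7  1.9] q [-0.66 -0.07  0.62  2.14  0.05  1.06  1.26] grip 0.01 2.6
```

jog_arm(moves=[0,0.005,0,0,0,0,-1,0,0.01,0,0,0,0,-1,0,0.01,0,0,0,0,-1,0,0.01,0,0,0,0,-1,0,0.01,0,0,0,0,-1,0,0.01,0,0,0,0,-1,0,0.01,0,0,0,0,-1,0,0.01,0,0,0,0,-1])

```text
time: 15.45
position: [0.4308, -0.0153, 0.0978]
tool_rot: [-0.386, -3.116, 0.007]
ft_force: [-3.5, -11.7, 6.1]
grip_width: 0.006
grip_force: 6.1
```

```bash
python3 -c "
from h import *
where()"
```

```text
t 15.45 box mm [ 15.1 -94.2  97.8] tool z [-0.001 -0.004 -1.   ] tool y [ 0.002  1.    -0.004] F(box) [ -0.6 -12.2   6.1] q [-0.67 -0.07  0.62  2.14  0.05  1.07  1.26] grip 0.01 6.1
```

jog_arm(moves=[0,-0.03,0,0,0,0,-1,0,-0.04,-0.1,0,0,0,-1,0,-0.04,-0.22,0,0,0,-1,0,-0.04,-0.34,0,0,0,-1,-0.01,0.1,-0.34,0,0,0,0,-0.017,0.24,-0.34,0,0,0,0.26,-0.017,0.305,-0.34,0,0,0,0.26,-0.017,0.305,-0.34,0,0,0,0.26])

```text
time: 16.45
position: [0.4584, 0.0766, 0.1994]
tool_rot: [-0.38, -3.118, 0.001]
ft_force: [0.4, -0.7, -0.3]
grip_width: 0.375
grip_force: 0.0
```

```bash
python3 -c "
from h import *
import cv2,pickle
where();i=ctrl.get_image('top');d=i['pixels'][130:250,180:310,::-1]
e=ctrl.get_image('scene')['pixels'][150:260,185:305,::-1]
cv2.imwrite('pics/t2.png',np.hstack([cv2.resize(a,(400,400),interpolation=cv2.INTER_CUBIC) for a in(d,e)]))
print(rows([(20,0,117)]))"
```

```text
t 16.45 box mm [ 19.6   1.6 199.4] tool z [-0.001 -0.    -1.   ] tool y [-0.002  1.    -0.   ] F(box) [ 0.6 -0.6 -0.3] q [-0.74 -0.09  0.5   1.94  0.04  1.28  1.07] grip 0.37 0.0
[[0.001 0.003 0.275]]
```

View pics/t2.png

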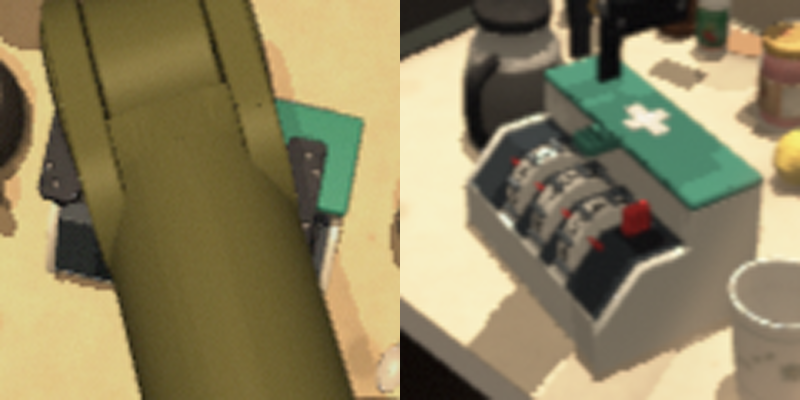

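jog_arm(moves=[0,0,0,0,0,0,0.26,0,0,0,0,0,0,0.26,0,0,0.1,0,0,0,0.26,0,0,0.2,0,0,0,0.26,0,0,0.26,0,0,0,0.26,0,0,0.275,0,0,0,0.26,0,0,0.275,0,0,0,0.26,0,0,0.275,0,0,0,0.26], newtons=15)

```text
time: 17.55
position: [0.4594, 0.0756, 0.1182]
tool_rot: [0.384, 3.116, 0.002]
ft_force: [0.8, 0.0, -0.1]
grip_width: 0.632
grip_force: 0.0
```

```bash
python3 -c "
from h import *
where()"
```

```text
t 17.55 box mm [ 20.8   0.8 118.2] tool z [ 0.001  0.001 -1.   ] tool y [0.001 1.    0.001] F(box) [ 0.7  0.2 -0.1] q [-0.74 -0.    0.52  2.04  0.    1.1   1.11] grip 0.63 0.0
```

jog_arm(moves=[0,0,0,0,0,0,-1,0,0,0,0,0,0,-1,0,0,0,0,0,0,-1,0,0,0,0,0,0,-1,0,0,0,0,0,0,-1,0,0,0,0,0,0,-1,0,0,0,0,0,0,-1,0,0,0,0,0,0,-1])

```text
time: 18.55
position: [0.4583, 0.0737, 0.1173]
tool_rot: [-0.385, -3.117, 0.004]
ft_force: [-1.3, -4.7, 3.5]
grip_width: 0.345
grip_force: 15.0
```

```bash
python3 -c "
from h import *
where()
for a in range(0,80,10):
    t=np.radians(a);c,s=np.cos(t),np.sin(t)
    print(a,round(94-94*c-7*-s*-1*-1,1) if 0 else (round(94-(94*c-7*s)-0,1),round(94*s+7*c-7,1)))"
```

```text
t 18.55 box mm [ 20.2  -1.2 117.3] tool z [-0.001 -0.003 -1.   ] tool y [ 0.001  1.    -0.003] F(box) [-0.1 -4.8  3.5] q [-0.73 -0.    0.52  2.04  0.    1.1   1.11] grip 0.34 15.0
0 (np.float64(0.0), np.float64(0.0))
10 (np.float64(2.6), np.float64(16.2))
20 (np.float64(8.1), np.float64(31.7))
30 (np.float64(16.1), np.float64(46.1))
40 (np.float64(26.5), np.float64(58.8))
50 (np.float64(38.9), np.float64(69.5))
60 (np.float64(53.1), np.float64(77.9))
70 (np.float64(68.4), np.float64(83.7))
```

jog_arm(moves=[-0.003,-0.004,-0.027,0,0,0,-1,-0.009,-0.006,-0.054,0,0,0,-1,-0.017,-0.006,-0.08,0,0,0,-1,-0.027,-0.006,-0.106,0,0,0,-1,-0.039,-0.006,-0.13,0,0,0,-1,-0.054,-0.006,-0.154,0,0,0,-1,-0.054,-0.006,-0.154,0,0,0,-1,-0.054,-0.006,-0.154,0,0,0,-1])

```text
time: 19.55
position: [0.4741, 0.0699, 0.1642]
tool_rot: [0.384, 3.118, 0.001]
ft_force: [-4.7, -1.7, 4.2]
grip_width: 0.34
grip_force: 15.0
```

```bash
python3 -c "
from h import *
where()"
```

```text
t 19.55 box mm [ 36.4  -1.2 164.2] tool z [ 0.  0. -1.] tool y [0. 1. 0.] F(box) [-4.2 -2.8  4.2] q [-0.73 -0.02  0.53  1.96  0.01  1.2   1.12] grip 0.34 15.0
```

jog_arm(moves=[-0.023,0,-0.03,0,0,0,-1,-0.05,0,-0.058,0,0,0,-1,-0.081,0,-0.081,0,0,0,-1,-0.113,0,-0.101,0,0,0,-1,-0.148,0,-0.117,0,0,0,-1,-0.174,0,-0.125,0,0,0,-1,-0.201,0,-0.132,0,0,0,-1,-0.201,0,-0.132,0,0,0,-1])

```text
time: 20.55
position: [0.5342, 0.0551, 0.2036]
tool_rot: [0.384, 3.115, 0.0]
ft_force: [0.2, 0.7, -1.0]
grip_width: 0.34
grip_force: 15.0
```

```bash
python3 -c "
from h import *
where()"
```

```text
t 20.55 box mm [ 98.4  -1.  203.6] tool z [ 0.003  0.001 -1.   ] tool y [0.001 1.    0.001] F(box) [ 0.   0.8 -1. ] q [-0.69  0.09  0.57  1.78 -0.05  1.28  1.22] grip 0.34 15.0
```

Now release, rise straight up, back off and look.

jog_arm(moves=[0,0,0,0,0,0,0.2,0,0,0,0,0,0,0.2,0,0,0,0,0,0,0.2,0,0,-0.08,0,0,0,0.2,0,0,-0.2,0,0,0,0.2,0,0,-0.3,0,0,0,0.2,0.1,0,-0.35,0,0,0,0.2,0.1,0,-0.35,0,0,0,0.2])

```text
time: 21.55
position: [0.5032, 0.0632, 0.3098]
tool_rot: [0.381, 3.116, 0.004]
ft_force: [0.2, -0.5, -0.3]
grip_width: 0.601
grip_force: 0.0
```

```bash
python3 -c "
from h import *
import cv2
where();e=ctrl.get_image('scene')['pixels'][110:260,160:330,::-1]
cv2.imwrite('pics/s9.png',cv2.resize(e,(680,600),interpolation=cv2.INTER_CUBIC))"
```

```text
t 21.55 box mm [ 66.4  -0.6 309.8] tool z [ 0.002  0.003 -1.   ] tool y [-0.001  1.     0.003] F(box) [ 0.4 -0.4 -0.3] q [-0.73 -0.04  0.54  1.68  0.02  1.49  1.14] grip 0.6 0.0
```

View pics/s9.png

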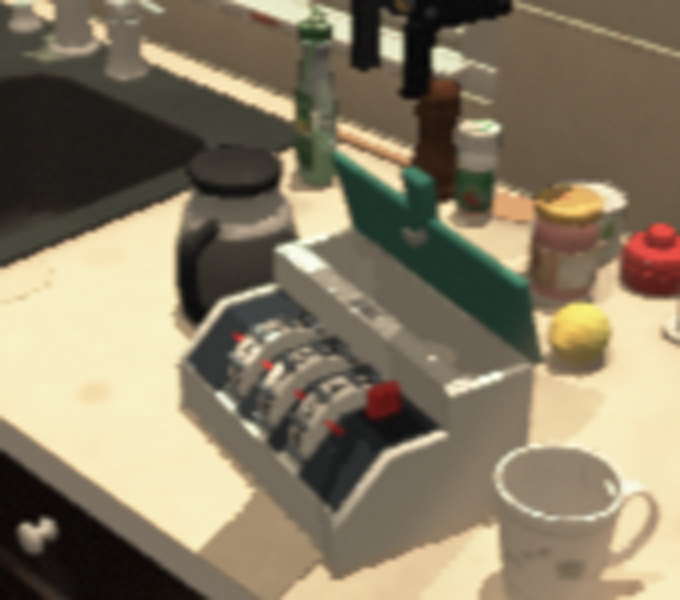

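The lid stands open near upright (tab at about 418,195). The red catch has moved left, the wheels are undisturbed and the gripper is clear above.

```bash
python3 -c "
from bench import ctrl
print(ctrl.close_job())"
```

```text
the job is handed in; nothing more can be done
None
```

I set the wheels to 4-7-5, slid the catch left to its stop and swung the lid up until it stood by itself at about 75 degrees, then let go; the job is handed in (no verdict came back), at about 22 s of the 64 s, with the mug, carafe and teaspoon left alone.

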